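# Assemble a ball check valve in order

### The job

Assemble the ball check valve on the workbench: first lay the brass seat ring flat in the round pocket on top of the valve body, then set the bright steel ball in the ring's hole, put the blue bonnet over the ball so that it stands flat on the ring, and finally seat the red cap over the boss on top of the bonnet. Use the steel ball and leave the black one lying in its dimple of the white tray.

Things in the scene. Friction and masses are not known exactly. Their poses are not given: they have to be found in the camera images.
- valve_body: Valve body, fixed: square dark foot 100 x 100 mm, round aluminium body 96 mm across, two short pipe stubs along its own +y and -y (133 mm over their ends). Origin at the centre of its underside on the bench. Rim at height 30 mm. In its top a round pocket, 76 mm across and 6 mm deep, open above; its walls are upright.
- pocket (a point): Centre of the flat floor of the pocket in the valve body, 24 mm above the bench. Keep clear behind the work: a grey instrument, 165 mm high, front corners near x 0.63 y 0.25 and x 0.72 y 0.12, and left of it a hot-air handle that rises to 300 mm near x 0.61 y 0.30; swing across nearer to the robot.
- ball_tray: White plastic tray, fixed: flat plate 150 mm (own x) x 60 mm (own y) x 14 mm thick, with two round dimples (24 mm holes) on its long centre line, 42 mm either side of its centre. Origin at the centre of its underside on the bench. At the start a ball lies in each dimple, its centre 29 mm above the bench. Which ball lies in which dimple varies.
- steel_ball_center (a point): Centre of the bright steel ball, 38 mm diameter, 0.15 kg. It rolls freely on a flat surface, but rests still in a 24 mm hole, its centre then 15 mm above the edge of the hole.
- steel_ball: The bright steel ball itself, 38 mm diameter. Its origin is a point on its surface (the underside at the start) and turns with it: use steel_ball_center for its place.
- black_ball_center (a point): Centre of the dull black rubber ball, 38 mm diameter, in the other dimple of the tray. Not to be used.
- seat_ring: Brass seat ring lying flat on the bench: 64 mm outside diameter, 24 mm straight through hole, 24 mm high. Origin at the centre of its underside. Fits the pocket with 6 mm play all round and then stands 18 mm above the rim of the valve body. 0.12 kg.
- bonnet: Blue bonnet with two dark bands, standing upright, open below: a bell 64 mm outside diameter and 46 mm high, with a bright steel boss 30 mm across and 8 mm high on its closed flat top (54 mm overall). Inside, a bore 50 mm across and 38 mm deep: it passes over the ball with 6 mm play all round, and clears its top. Origin at the centre of its open underside, z up. 0.18 kg.
- cap: Red cap with a knurled side and a black disc on its top, standing upright, open below: 52 mm outside diameter over the knurls (50 mm for the fingers), 26 mm high; recess below 40 mm across and 10 mm deep, which goes over the boss of the bonnet with 5 mm play all round. Origin at the centre of its open underside, z up. 0.08 kg.
Things that resemble listed ones, but are neither listed nor needed, are in the scene too. Of the things that look like the cap, take the one that is nearest to the robot's base at the start.

How it is judged:
On the way, in this order (a step that is already met when the one before it is completed fails the run):
1. the seat ring lies flat in the pocket of the valve body (horizontal distance between seat_ring and pocket below 0.01 m and z of seat_ring in the frame of pocket between -0.004 and 0.004 m and angle between seat_ring's own z axis and vertical below 0.1 rad), for 0.2 s.
2. the steel ball lies in the hole of the seated ring (all of step 1 and horizontal distance between steel_ball_center and seat_ring below 0.006 m and z of steel_ball_center in the frame of seat_ring between 0.034 and 0.043 m), for 0.2 s.
3. the bonnet stands on the ring over the ball (all of step 2 and horizontal distance between bonnet and seat_ring below 0.01 m and z of bonnet in the frame of seat_ring between 0.02 and 0.028 m and angle between bonnet's own z axis and vertical below 0.1 rad), for 0.2 s.
At the end, for the whole second after the job is handed in: Ring flat on the pocket's floor (centre within 10 mm), steel ball in its hole (6 mm), bonnet flat on the ring over the ball (10 mm), cap fully down over the bonnet's boss (8 mm), all upright and at rest; the black ball within 15 mm of where it lay (all of step 3 and horizontal distance between cap and bonnet below 0.008 m and z of cap in the frame of bonnet between 0.042 and 0.05 m and angle between cap's own z axis and vertical below 0.1 rad and linear speed of each of seat_ring, steel_ball, bonnet, cap below 0.02 m/s and distance of black_ball_center from where it was at the start of the episode below 0.015 m); the robot touches nothing.
It fails at once if the black ball is taken out of its dimple (moved over 30 mm) (distance of black_ball_center from where it was at the start of the episode above 0.03 m).
It also fails if it takes over 112 s, if anything falls off the work surface, if the arm or the gripper's body presses on something with over 40 N, if the wrist force passes 120 N, or if a joint passes its speed limit or range.

### The arm

A 6-joint arm with a two-finger parallel gripper is mounted at the origin on a cart in front of the work surface, level with it; the furniture and walls round the work are solid. World frame = base frame: x ahead of the robot, y to its left, z up, the work surface at z = 0. Lengths are in m, angles in rad, forces in N, time in s.
With the tool pointing down it reaches from about 0.25 to 0.725 m from the base axis. Payload 9.7 kg.
Tool frame: the origin (TCP) lies on the centre line of the jaws, within the pads' length; the fingertips stand 25 mm ahead of it and the grasp point (between the pads) lies 6 mm ahead of it; z points along the fingers, y is the line along which they close (so a half turn about z gives the same grasp; the last joint's range is limited). The gripper opens to 85 mm and grips with 20 to 120 N. Pads are 22 mm wide; open, the fingers measure 114 mm over their backs; the gripper's body (76 mm by 85 mm) begins 54 mm behind the grasp point. The pads swing forward as they close: fully open they stand 13 mm farther back than shut.
Start: joints at [1.133, 0.087, 0.176, 1.66, 0, 1.571], TCP at [0.233, 0.498, 0.256] pointing down, gripper open.
Joint ranges: [-3.13, 3.13], [-0.85, 1.81], [-1.15, 1.24], [-2.2, 2.28], [-1.44, 1.52], [-3.14, 3.14]. Speed limits (rad/s): [2.22, 2.22, 2.57, 3.14, 3.14, 3.14].

### API

Orientations are given as a unit quaternion [x, y, z, w].
In Python, from plant import ctrl gives the robot as it stands.
- The arm moves only by the tool jog_arm, never from a script. Its argument "plan" is a list of rows, each an object of numbers: "hand": the opening, from 0 (shut) to 1 (fully open); "x", "y", "z": the shift along the tool's x, y, z in mm; "roll": the turn about the tool's z in rad. In form: [{"hand": .., "x": .., "y": .., "z": .., "roll": ..}, ...]. A call has 1 to 20 rows; each row shifts and turns the commanded pose from where the row before left it, along the tool's axes as they then stand; what a row does not reach is not made up. A row lasts 1/10 s, in which the tool goes at most 50 mm and 8.59 degrees, less where a joint would pass 70% of its speed; a pose out of reach is approached as far as the arm can. A call with a gripper value outside its range is refused whole. The fingers move at their own pace and stop on an object; "newtons" is the grip in N (left out, the last holds). Time passes only in rows, so rows that do not move let the fingers close. It gives the time, the measured TCP pose, the force, the opening and the grip force at its end, in the units of the state.
- ctrl.state(): the state, without advancing time (a new reading comes with each control period).
- ctrl.get_image(name): name is "scene" or "top" or "wrist"; returns a dict with "img" (400x640x3 uint8, red, green, blue), "depth" (400x640 float32, m along the optical axis (not along the pixel's ray), 0 where there is no reading), "fx", "fy", "cx", "cy" (pixels), "dist_coeffs" ([k1, k2, p1, p2, k3] as OpenCV has them; the pictures are not rectified), "world_from_camera" (4x4, takes a point from camera to world coordinates). Camera axes: x right, y down, z forward; pixel columns grow to the right and rows downward; lengths in m; the calibration is good to about 2 mm. A picture is of the moment at which its call begins.
- ctrl.finish_job(): hands the job in; it is judged then, once.
Trained networks look in a picture, given as the dict that the camera call returned (one of the last four; its "shot" number tells which), for a name from the list of things; names that differ only in an ending like _2 or _b are one class to them, and where a whole thing is asked for, a point or a joint stands for the part that bears it (a point fixed in the world has none). Each returns a list of dicts, best first, with "score" (0 to 1); they miss things now and then, are a little off and sometimes report something else, mostly with a low value. They report only what shows in the picture. A call takes as long as a camera call. They do not tell look-alikes from the thing itself.
- ctrl.search_frame(picture, thing): "location" ([x, y, z] in m, in the coordinates of the camera as it stood for that picture, good to about 4 mm: the middle of the surface that is visible of it).
The state is a dict: "time": time; "q": joint angles; "qd": joint speeds; "joint_torque": joint torques, N m; "position": TCP position; "tcp_rot": TCP orientation; "force": force on the tool from outside, world axes, zero at the start; "ft_torque": the same for the moment, N m; "width": finger opening in m; "grip_force": force on a finger pad.
Only numpy, scipy, OpenCV 4.12 (cv2) and the standard library are available. Lean on these libraries where they do the work, as an engineer would, in place of code of your own. Each camera call takes 0.05 s, during which the arm holds its last target. There are 200 camera calls.

## Working session

There is one attempt and no reset: what is moved stays moved. The work goes in short steps, Python scripts to look and compute and a tool call to move; the robot and the scene stay as the last step left them, time stands still between calls to the robot, and variables do not carry over. Pictures are saved under pics/ and viewed, at most 16 in all, crops included, and the job is handed in when it is done.

Besides the shell and the picture viewer there is one more tool, called after "Request:" as name(argument=value, ...), one argument or row to a line, values as JSON. jog_arm: Moves the arm, as the interface text tells. Its arguments: {"type":"object","properties":{"plan":{"type":"array"},"newtons":{"type":"number"}},"required":["plan"]}

```bash
mkdir -p pics; ls; cat > h.py <<'E'
import numpy as np, cv2
from plant import ctrl
def w(p,pic):
    T=np.array(pic["world_from_camera"]); return T[:3,:3]@np.array(p)+T[:3,3]
def save(pic,n): cv2.imwrite("pics/"+n,pic["img"][:,:,::-1])
def cloud(pic):
    d=pic["depth"]; H,W=d.shape
    K=np.array([[pic["fx"],0,pic["cx"]],[0,pic["fy"],pic["cy"]],[0,0,1]])
    uv=np.stack(np.meshgrid(np.arange(W),np.arange(H)),-1).reshape(-1,1,2).astype(np.float64)
    n=cv2.undistortPoints(uv,K,np.array(pic["dist_coeffs"],float)).reshape(H,W,2)
    P=np.dstack([n*d[...,None],d]); T=np.array(pic["world_from_camera"])
    P=P@T[:3,:3].T+T[:3,3]; P[d<=0]=np.nan
    return P
NAMES=["valve_body","ball_tray","steel_ball","black_ball_center","seat_ring","bonnet","cap"]
def find(pic,names=NAMES,top=4):
    for n in names:
        for r in ctrl.search_frame(pic,n)[:top]:
            print(n,round(r["score"],2),np.round(w(r["location"],pic),3))
def state():
    s=ctrl.state(); print({k:np.round(s[k],3).tolist() for k in("time","q","position","tcp_rot","force","width","grip_force")})
E
python3 - <<'E'
from h import *
for c in("top","scene"):
    p=ctrl.get_image(c); save(p,c+"0.png"); print(c); find(p)
state()
E
```

```text
pics
top
valve_body 0.63 [0.473 0.268 0.025]
ball_tray 0.96 [ 0.603 -0.034  0.012]
steel_ball 0.47 [ 0.568 -0.059  0.039]
black_ball_center 0.52 [ 0.639 -0.009  0.039]
seat_ring 0.65 [0.411 0.398 0.024]
bonnet 0.56 [0.483 0.075 0.044]
cap 0.81 [0.842 0.051 0.026]
cap 0.71 [ 0.634 -0.207  0.025]
scene
valve_body 0.76 [0.488 0.299 0.023]
seat_ring 0.55 [0.426 0.404 0.026]
{'time': 0.8, 'q': [1.133, 0.087, 0.176, 1.66, -0.0, 1.571], 'position': [0.233, 0.498, 0.256], 'tcp_rot': [0.217, 0.976, -0.0, 0.0], 'force': [0.185, -1.302, 0.08], 'width': 0.085, 'grip_force': 0.0}
```

View pics/top0.png

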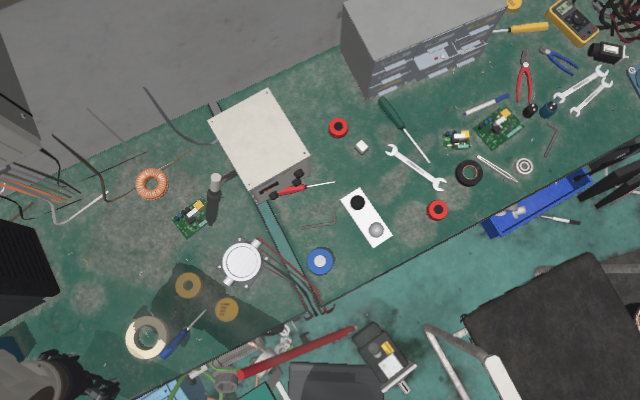

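View pics/scene0.png

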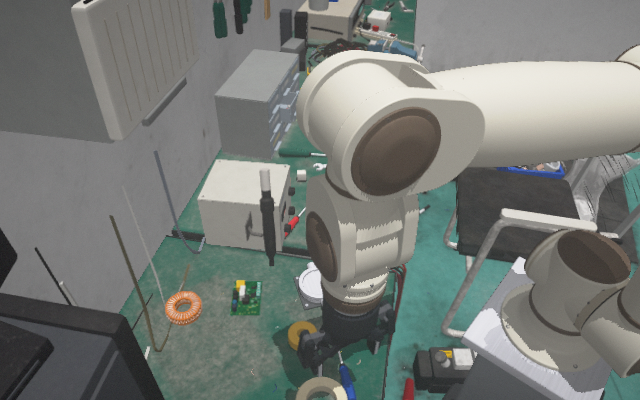

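Top view: body (240,262), brass ring with a hole (188,285), a brass disc-like thing (227,309), bonnet (320,261), tray (366,217) with steel ball (376,230) and black ball (358,203), and the nearer red cap (437,210); the scene view is mostly blocked by the arm. I'll measure these from the depth.

```bash
cat >> h.py <<'E'
def circ(P,c,r,zlo,zhi):
    m=(np.hypot(P[...,0]-c[0],P[...,1]-c[1])<r)&(P[...,2]>zlo)&(P[...,2]<zhi)
    q=P[m]
    if len(q)<5: return None
    (x,y),rad=cv2.minEnclosingCircle(q[:,:2].astype(np.float32))
    return [round(float(v),4) for v in (x,y,rad,q[:,2].mean(),*q[:,:2].mean(0))],len(q)
E
python3 - <<'E'
from h import *
p=ctrl.get_image("top"); P=cloud(p)
for n,(u,v) in dict(body=(240,262),ring=(188,285),disc=(227,309),bonnet=(320,261),steel=(376,230),black=(358,203),cap=(437,210),cap2=(338,128)).items(): print(n,P[v,u].round(3))
def c(n,u,v,r,a,b): print(n,circ(P,P[v,u],r,a,b))
c("body rim",240,262,.06,.027,.036);c("floor",240,262,.05,.019,.027)
c("ring",188,285,.05,.018,.03);c("disc",227,309,.05,.012,.04)
c("bonnet",320,261,.05,.04,.05);c("boss",320,261,.05,.051,.06)
c("steel",376,230,.03,.03,.06);c("black",358,203,.03,.03,.06)
c("cap",437,210,.045,.018,.034);c("cap2",338,128,.045,.018,.034)
m=(np.hypot(*(P[...,:2]-np.array([.603,-.034])).transpose(2,0,1))<.1)&(P[...,2]>.009)&(P[...,2]<.019)
print("tray",cv2.minAreaRect(P[m][:,:2].astype(np.float32)))
big=cv2.resize(p["img"][180:380,110:470],None,fx=2.2,fy=2.2,interpolation=cv2.INTER_CUBIC)
cv2.imwrite("pics/crop1.png",big[:,:,::-1])
E
```

```text
body [0.475 0.276 0.026]
ring [ 0.413  0.405 -0.001]
disc [0.36  0.298 0.022]
bonnet [0.485 0.078 0.054]
steel [ 0.569 -0.056  0.047]
black [ 0.634 -0.009  0.049]
cap [ 0.631 -0.211  0.028]
cap2 [0.84  0.049 0.024]
body rim ([0.4724, 0.2731, 0.0593, 0.0296, 0.4734, 0.2713], 443)
floor ([0.4738, 0.2752, 0.0492, 0.0236, 0.4759, 0.2729], 755)
ring ([0.412, 0.3995, 0.0323, 0.0233, 0.4116, 0.3992], 471)
disc ([0.3588, 0.2992, 0.029, 0.0214, 0.3586, 0.2989], 456)
bonnet ([0.4862, 0.0782, 0.032, 0.0454, 0.4856, 0.0785], 420)
boss ([0.4865, 0.0779, 0.0266, 0.054, 0.4861, 0.0786], 104)
steel ([0.5725, -0.0583, 0.0189, 0.0412, 0.5715, -0.0577], 171)
black ([0.6398, -0.0089, 0.0184, 0.041, 0.6387, -0.0084], 158)
cap ([0.6347, -0.2134, 0.0259, 0.0251, 0.6335, -0.2128], 309)
cap2 ([0.8445, 0.0483, 0.0259, 0.025, 0.8442, 0.0484], 270)
tray ((0.5906693339347839, -0.01122252643108368), (0.1508050411939621, 0.11640682816505432), 36.031494140625)
```

View pics/crop1.png

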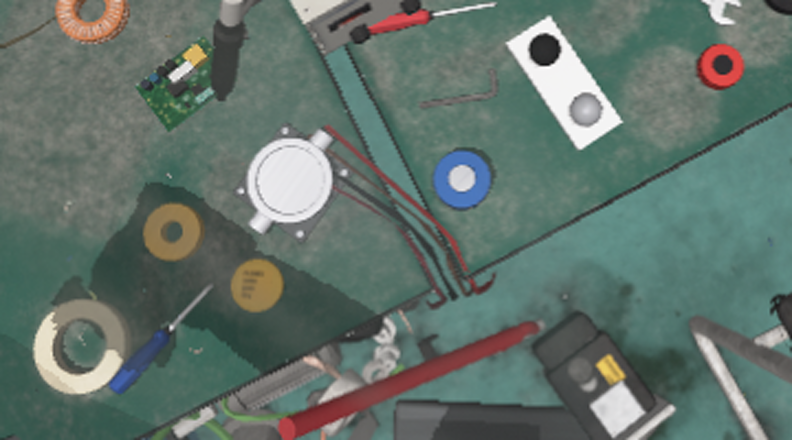

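Request:
jog_arm(
  plan=[
    {"hand":1,"x":-34,"y":-2,"z":0,"roll":0},
    {"hand":1,"x":-34,"y":-2,"z":0,"roll":0},
    {"hand":1,"x":-34,"y":-2,"z":10,"roll":0},
    {"hand":1,"x":-34,"y":-2,"z":20,"roll":0},
    {"hand":1,"x":-34,"y":-3,"z":30,"roll":0},
    {"hand":1,"x":-34,"y":-2,"z":30,"roll":0},
    {"hand":1,"x":0,"y":0,"z":0,"roll":0},
    {"hand":1,"x":0,"y":0,"z":0,"roll":0},
  ],
  newtons=50,
)

```text
time: 1.65
position: [0.4126, 0.3992, 0.1657]
tcp_rot: [0.218, 0.976, -0.001, -0.001]
force: [-0.7, 0.8, 0.4]
width: 0.0853
grip_force: 0.0
```

```bash
cat >> h.py <<'E'
from scipy.spatial.transform import Rotation as R
def to(x,y,z=None,yaw=None):
    """tool deltas (mm) to world x,y,z; yaw = wanted world angle of tool y in deg"""
    s=ctrl.state(); M=R.from_quat(s["tcp_rot"]).as_matrix(); p=np.array(s["position"])
    t=np.array([x,y,p[2] if z is None else z]); a=np.degrees(np.arctan2(M[1,1],M[0,1]))
    print("at",p.round(4),"yaw",round(a,1),"tool d mm",((t-p)@M*1000).round(1))
    if yaw is not None:
        d=(a-yaw+90)%180-90; print("roll",np.radians(d).round(3))
E
python3 - <<'E'
from h import *
p=ctrl.get_image("wrist"); save(p,"w1.png"); P=cloud(p); find(p)
print(circ(P,(.412,.3995),.05,.018,.03)); to(.412,.3995,.033); state()
print(np.array(p["world_from_camera"]).round(3))
p=ctrl.get_image("top"); save(p,"t1.png"); P=cloud(p)
print(circ(P,(.474,.274),.07,.027,.036),circ(P,(.474,.274),.05,.019,.027))
E
```

```text
valve_body 0.79 [0.472 0.293 0.021]
seat_ring 0.9 [0.408 0.402 0.021]
([0.4118, 0.3994, 0.032, 0.023, 0.4104, 0.4001], 3762)
at [0.4121 0.4004 0.1669] yaw 65.0 tool d mm [ -0.2  -1.  133.9]
{'time': 2.05, 'q': [0.771, 0.129, 0.05, 1.49, 0.0, 1.208], 'position': [0.412, 0.4, 0.167], 'tcp_rot': [0.217, 0.976, 0.0, 0.0], 'force': [0.36, 0.151, -0.942], 'width': 0.085, 'grip_force': 0.0}
[[ 0.426  0.863  0.272  0.341]
 [ 0.905 -0.406 -0.13   0.432]
 [-0.002  0.301 -0.954  0.282]
 [ 0.     0.     0.     1.   ]]
([0.4742, 0.2686, 0.0663, 0.0297, 0.4756, 0.2723], 468) ([0.4738, 0.2739, 0.0499, 0.0237, 0.4751, 0.2715], 758)
```

View pics/w1.png

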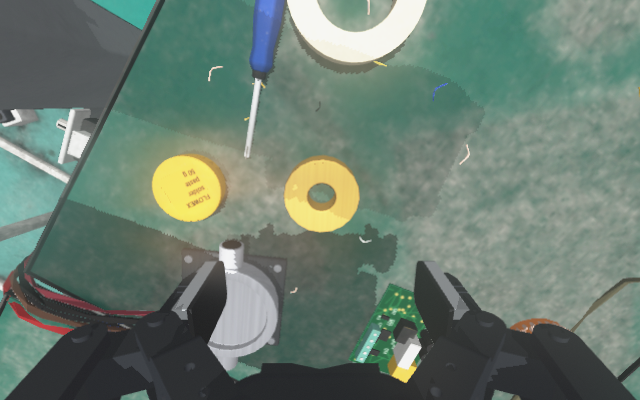

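The wrist view shows the brass ring with its hole at (322,195); the decoy tin (188,187) is clear of the fingers, so I descend.

Request:
jog_arm(
  plan=[
    {"hand":1,"x":0,"y":-0.5,"z":30,"roll":0},
    {"hand":1,"x":0,"y":0,"z":30,"roll":0},
    {"hand":1,"x":0,"y":0,"z":30,"roll":0},
    {"hand":1,"x":0,"y":0,"z":25,"roll":0},
    {"hand":1,"x":0,"y":0,"z":18,"roll":0},
    {"hand":1,"x":0,"y":0,"z":0,"roll":0},
    {"hand":0.5,"x":0,"y":0,"z":0,"roll":0},
    {"hand":0.5,"x":0,"y":0,"z":0,"roll":0},
    {"hand":0.5,"x":0,"y":0,"z":0,"roll":0},
    {"hand":0.5,"x":0,"y":0,"z":0,"roll":0},
    {"hand":0.5,"x":0,"y":0,"z":0,"roll":0},
    {"hand":0.5,"x":0,"y":0,"z":0,"roll":0},
    {"hand":0.5,"x":0,"y":0,"z":0,"roll":0},
  ],
  newtons=50,
)

```text
time: 3.4
position: [0.413, 0.4002, 0.0353]
tcp_rot: [0.217, 0.976, 0.001, 0.001]
force: [-0.3, -0.6, 6.9]
width: 0.0603
grip_force: 55.0
```

Request:
jog_arm(
  plan=[
    {"hand":0.5,"x":0,"y":0,"z":-10,"roll":0},
    {"hand":0.5,"x":0,"y":0,"z":-25,"roll":0},
    {"hand":0.5,"x":0,"y":0,"z":-25,"roll":0},
    {"hand":0.5,"x":0,"y":0,"z":-20,"roll":0},
    {"hand":0.5,"x":0,"y":0,"z":0,"roll":0},
  ],
)

```text
time: 3.9
position: [0.4133, 0.4005, 0.1171]
tcp_rot: [0.217, 0.976, 0.002, 0.001]
force: [0.3, -0.6, -1.6]
width: 0.0608
grip_force: 54.6
```

```bash
python3 - <<'E'
from h import *
p=ctrl.get_image("wrist"); save(p,"w2.png"); P=cloud(p); find(p,["seat_ring"])
s=ctrl.state(); state(); t=np.array(s["position"])
M=R.from_quat(s["tcp_rot"]).as_matrix()
Q=(P-t)@M; np.save("q.npy",Q)
r=(np.abs(Q[...,0])<.06)&(np.abs(Q[...,1])<.07)&(Q[...,2]>-.04)&(Q[...,2]<.06)
for lo in np.arange(-.065,.066,.01):
    m=r&(Q[...,1]>lo)&(Q[...,1]<lo+.01); q=Q[m]
    print(round(lo,3),m.sum(), (q[:,2].min().round(4),q[:,2].max().round(4),q[:,0].min().round(4),q[:,0].max().round(4)) if m.any() else "")
E
```

```text
seat_ring 0.84 [0.405 0.407 0.104]
{'time': 4.0, 'q': [0.77, 0.136, -0.046, 1.388, -0.0, 1.207], 'position': [0.412, 0.4, 0.113], 'tcp_rot': [0.217, 0.976, 0.0, 0.0], 'force': [-0.202, -0.159, -2.024], 'width': 0.061, 'grip_force': 54.629}
-0.065 759 (np.float64(-0.04), np.float64(-0.027), np.float64(-0.0079), np.float64(0.0153))
-0.055 2553 (np.float64(-0.04), np.float64(-0.0239), np.float64(-0.0114), np.float64(0.0154))
-0.045 1927 (np.float64(-0.04), np.float64(0.0139), np.float64(-0.0068), np.float64(0.0154))
-0.035 2949 (np.float64(-0.04), np.float64(0.0314), np.float64(-0.0179), np.float64(0.0188))
-0.025 2286 (np.float64(0.0064), np.float64(0.0307), np.float64(-0.026), np.float64(0.028))
-0.015 2784 (np.float64(0.0069), np.float64(0.0326), np.float64(-0.0309), np.float64(0.0317))
-0.005 2564 (np.float64(0.0068), np.float64(0.0327), np.float64(-0.0314), np.float64(0.0323))
0.005 2784 (np.float64(0.0067), np.float64(0.0324), np.float64(-0.0307), np.float64(0.0316))
0.015 2351 (np.float64(0.007), np.float64(0.0314), np.float64(-0.0284), np.float64(0.0285))
0.025 2925 (np.float64(-0.0399), np.float64(0.0293), np.float64(-0.0198), np.float64(0.02))
0.035 1972 (np.float64(-0.0399), np.float64(0.0142), np.float64(-0.0064), np.float64(0.0151))
0.045 2490 (np.float64(-0.04), np.float64(-0.0015), np.float64(-0.0116), np.float64(0.0153))
0.055 777 (np.float64(-0.04), np.float64(-0.0284), np.float64(-0.0078), np.float64(0.0153))
0.065 0
```

View pics/w2.png

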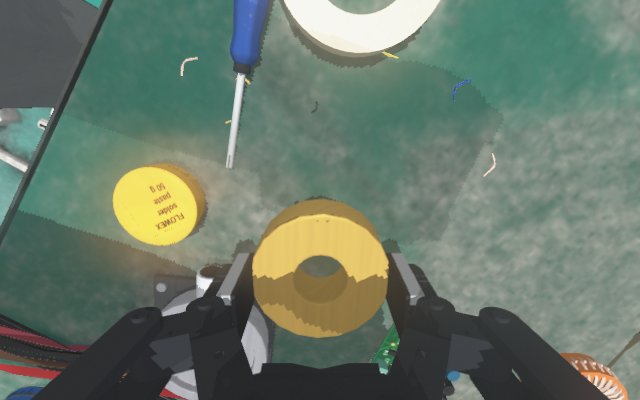

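Ring is held flat and centred at (320,270). I move halfway and look at the pocket.

Request:
jog_arm(
  plan=[
    {"hand":0.5,"x":-8,"y":-20,"z":-20,"roll":0},
    {"hand":0.5,"x":-8,"y":-25,"z":-25,"roll":0},
    {"hand":0.5,"x":-8,"y":-25,"z":-25,"roll":0},
    {"hand":0.5,"x":-8,"y":-18,"z":0,"roll":0},
    {"hand":0.5,"x":0,"y":0,"z":0,"roll":0},
    {"hand":0.5,"x":0,"y":0,"z":0,"roll":0},
  ],
)

```text
time: 4.6
position: [0.4037, 0.3057, 0.1817]
tcp_rot: [0.218, 0.976, -0.001, -0.001]
force: [-0.2, -0.4, -1.4]
width: 0.0608
grip_force: 54.9
```

```bash
cat >> h.py <<'E'
def pocket(P,c=(.474,.274)):
    q=P[(np.hypot(P[...,0]-c[0],P[...,1]-c[1])<.07)&(P[...,2]>.015)&(P[...,2]<.035)]
    best=[]
    for dx in np.arange(-.01,.0101,.001):
        for dy in np.arange(-.01,.0101,.001):
            r=np.hypot(q[:,0]-c[0]-dx,q[:,1]-c[1]-dy)
            rim=q[:,2]>.0275; best.append(((rim&(r>.038)&(r<.048)).sum()-(rim&(r<.038)).sum()+(~rim&(r<.038)).sum()-(~rim&(r>.038)&(r<.048)).sum(),c[0]+dx,c[1]+dy))
    b=np.array(sorted(best)); m=b[b[:,0]>=b[-1,0]*.99]; return m[:,1:].mean(0).round(4),b[-1,0],len(q)
E
python3 - <<'E'
from h import *
p=ctrl.get_image("wrist"); save(p,"w3.png"); print(pocket(cloud(p)))
p=ctrl.get_image("top"); save(p,"t2.png");  print(pocket(cloud(p)))
to(.474,.274,.057); state()
E
```

```text
(array([0.474, 0.274]), np.float64(688.0), 688)
(array([0.4765, 0.272 ]), np.float64(943.0), 1294)
at [0.4036 0.3063 0.1818] yaw 64.9 tool d mm [-77.6   0.8 124.7]
{'time': 4.7, 'q': [0.649, -0.03, -0.087, 1.515, 0.0, 1.087], 'position': [0.404, 0.306, 0.182], 'tcp_rot': [0.217, 0.976, -0.001, -0.001], 'force': [-0.687, 0.488, -1.437], 'width': 0.06, 'grip_force': 54.891}
```

Request:
jog_arm(
  plan=[
    {"hand":0.5,"x":-26,"y":0,"z":0,"roll":0},
    {"hand":0.5,"x":-26,"y":0,"z":15,"roll":0},
    {"hand":0.5,"x":-26,"y":0,"z":25,"roll":0},
    {"hand":0.5,"x":-0.5,"y":0,"z":25,"roll":0},
    {"hand":0.5,"x":0,"y":0,"z":25,"roll":0},
    {"hand":0.5,"x":0,"y":0,"z":15,"roll":0},
    {"hand":0.5,"x":0,"y":0,"z":6,"roll":0},
    {"hand":0.5,"x":0,"y":0,"z":6,"roll":0},
    {"hand":0.5,"x":0,"y":0,"z":4,"roll":0},
    {"hand":0.5,"x":0,"y":0,"z":3,"roll":0},
    {"hand":0.5,"x":0,"y":0,"z":0,"roll":0},
  ],
)

```text
time: 5.8
position: [0.4752, 0.2731, 0.0596]
tcp_rot: [0.217, 0.976, 0.0, 0.0]
force: [-0.6, -0.3, -1.2]
width: 0.0606
grip_force: 54.9
```

Request:
jog_arm(
  plan=[
    {"hand":0.5,"x":0,"y":0,"z":1.5,"roll":0},
    {"hand":0.5,"x":0,"y":0,"z":1.5,"roll":0},
    {"hand":0.5,"x":0,"y":0,"z":0,"roll":0},
    {"hand":0.5,"x":0,"y":0,"z":0,"roll":0},
  ],
)

```text
time: 6.2
position: [0.4753, 0.2731, 0.0592]
tcp_rot: [0.217, 0.976, 0.001, 0.001]
force: [-6.9, -4.8, 17.5]
width: 0.0608
grip_force: 57.0
```

```bash
python3 - <<'E'
from h import *
p=ctrl.get_image("top"); save(p,"t3.png"); P=cloud(p); c=(.475,.273)
w_=ctrl.get_image("wrist"); save(w_,"w4.png"); Q=cloud(w_)
for n,A in(("top",P),("wrist",Q)):
  print(n,circ(A,c,.036,.04,.06),circ(A,c,.06,.027,.036))
q=Q[(np.hypot(Q[...,0]-c[0],Q[...,1]-c[1])<.03)&(Q[...,2]>.04)&(Q[...,2]<.06)]
A=np.c_[q[:,:2]-c,np.ones(len(q))]; print(np.linalg.lstsq(A,q[:,2],rcond=None)[0])
for i in range(3): ctrl.get_image("top"); state()
E
```

```text
top ([0.4887, 0.2487, 0.0161, 0.0474, 0.4895, 0.2483], 31) ([0.4817, 0.2501, 0.0451, 0.0298, 0.4946, 0.2419], 123)
wrist ([0.4719, 0.2745, 0.0351, 0.0472, 0.4717, 0.2741], 13472) ([0.4743, 0.272, 0.0599, 0.0293, 0.4589, 0.2801], 7362)
[-0.00690803  0.00290418  0.04687236]
{'time': 6.35, 'q': [0.521, 0.095, -0.197, 1.277, 0.0, 0.959], 'position': [0.475, 0.273, 0.059], 'tcp_rot': [0.217, 0.976, 0.001, 0.001], 'force': [-8.353, -3.674, 16.835], 'width': 0.061, 'grip_force': 56.95}
{'time': 6.4, 'q': [0.521, 0.095, -0.197, 1.277, 0.0, 0.959], 'position': [0.475, 0.273, 0.059], 'tcp_rot': [0.217, 0.976, 0.001, 0.001], 'force': [-7.309, -4.491, 17.877], 'width': 0.061, 'grip_force': 56.949}
{'time': 6.45, 'q': [0.521, 0.095, -0.197, 1.277, 0.0, 0.959], 'position': [0.475, 0.273, 0.059], 'tcp_rot': [0.217, 0.976, 0.001, 0.001], 'force': [-8.983, -4.076, 18.677], 'width': 0.061, 'grip_force': 56.949}
```

View pics/w4.png

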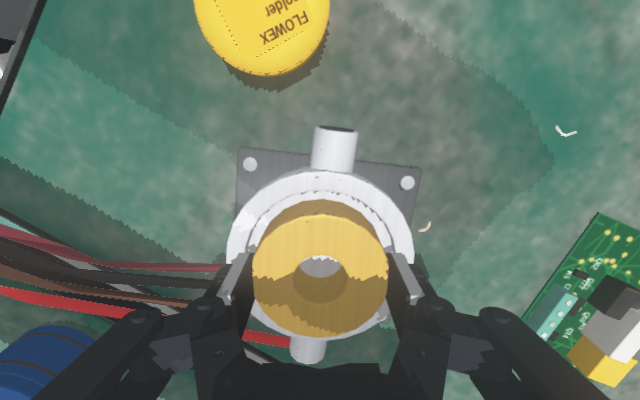

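The ring top is at 0.047 and flat, sitting inside the rim, so it is seated. Release.

Request:
jog_arm(
  plan=[
    {"hand":0.9,"x":0,"y":0,"z":-1,"roll":0},
    {"hand":0.9,"x":0,"y":0,"z":0,"roll":0},
    {"hand":0.9,"x":0,"y":0,"z":0,"roll":0},
    {"hand":0.9,"x":0,"y":0,"z":0,"roll":0},
    {"hand":0.9,"x":0,"y":0,"z":-15,"roll":0},
    {"hand":0.9,"x":0,"y":0,"z":-30,"roll":0},
    {"hand":0.9,"x":0,"y":0,"z":-30,"roll":0},
    {"hand":0.9,"x":25,"y":0,"z":-30,"roll":0},
    {"hand":0.9,"x":40,"y":0,"z":-20,"roll":0},
    {"hand":0.9,"x":30,"y":0,"z":0,"roll":0},
    {"hand":0.9,"x":0,"y":0,"z":0,"roll":0},
  ],
)

```text
time: 7.55
position: [0.387, 0.3144, 0.1846]
tcp_rot: [0.216, 0.976, 0.001, 0.001]
force: [0.1, -0.1, 0.1]
width: 0.0771
grip_force: 0.0
```

```bash
python3 - <<'E'
from h import *
p=ctrl.get_image("top"); save(p,"t4.png"); P=cloud(p); c=(.475,.273)
w_=ctrl.get_image("wrist"); save(w_,"w5.png"); Q=cloud(w_)
for n,A in(("top",P),("wrist",Q)):
  print(n,circ(A,c,.045,.042,.055))
q=Q[(np.hypot(Q[...,0]-c[0],Q[...,1]-c[1])<.045)&(Q[...,2]>.042)&(Q[...,2]<.055)]
if len(q): print(np.linalg.lstsq(np.c_[q[:,:2]-c,np.ones(len(q))],q[:,2],rcond=None)[0])
print("ball",circ(P,(.572,-.058),.03,.03,.06),circ(P,(.639,-.009),.03,.03,.06))
# steel ball sphere: pixels
to(.57,-.058,.042)
E
```

```text
top ([0.4751, 0.2721, 0.0321, 0.0474, 0.4746, 0.2715], 469)
wrist ([0.4742, 0.2726, 0.0321, 0.0468, 0.4723, 0.2734], 3007)
[ 0.0061158  -0.00461132  0.04682834]
ball ([0.5727, -0.0588, 0.019, 0.0403, 0.5715, -0.0576], 170) ([0.6405, -0.0093, 0.0188, 0.0412, 0.6384, -0.0085], 167)
at [0.3888 0.3135 0.1833] yaw 65.0 tool d mm [-321.1 -260.2  141.3]
```

Request:
jog_arm(
  plan=[
    {"hand":0.9,"x":-40,"y":-33,"z":0,"roll":0},
    {"hand":0.9,"x":-40,"y":-33,"z":0,"roll":0},
    {"hand":0.9,"x":-40,"y":-33,"z":0,"roll":0},
    {"hand":0.9,"x":-40,"y":-33,"z":0,"roll":0},
    {"hand":0.9,"x":-40,"y":-33,"z":0,"roll":0},
    {"hand":0.9,"x":-30,"y":-30,"z":0,"roll":0},
    {"hand":0.9,"x":-20,"y":-20,"z":0,"roll":0},
    {"hand":0.9,"x":0,"y":0,"z":0,"roll":-0.133},
    {"hand":0.9,"x":0,"y":0,"z":0,"roll":-0.133},
    {"hand":0.9,"x":0,"y":0,"z":0,"roll":-0.133},
    {"hand":0.9,"x":0,"y":0,"z":0,"roll":-0.133},
    {"hand":0.9,"x":0,"y":0,"z":0,"roll":-0.133},
    {"hand":0.9,"x":0,"y":0,"z":0,"roll":-0.133},
    {"hand":0.9,"x":0,"y":0,"z":0,"roll":-0.133},
    {"hand":0.9,"x":0,"y":0,"z":0,"roll":-0.133},
    {"hand":0.9,"x":0,"y":0,"z":0,"roll":0},
  ],
)

```text
time: 9.25
position: [0.5206, 0.0199, 0.1821]
tcp_rot: [-0.308, 0.951, -0.0, -0.0]
force: [0.2, 0.5, 0.6]
width: 0.0769
grip_force: 0.0
```

```bash
cat >> h.py <<'E'
from scipy.optimize import least_squares
def sphere(P,c,r=.019,lo=.033):
    q=P[(np.linalg.norm(P-np.array(c),axis=-1)<.026)&(P[...,2]>lo)]
    f=least_squares(lambda x:np.linalg.norm(q-x,axis=1)-r,c,loss="soft_l1",f_scale=.001); return f.x.round(4),len(q),np.sqrt(f.cost*2/len(q)).round(4)
E
python3 - <<'E'
from h import *
p=ctrl.get_image("wrist"); save(p,"w6.png"); P=cloud(p); find(p,["steel_ball","black_ball_center","ball_tray"])
for c in((.571,-.058,.029),(.638,-.009,.029)): print(sphere(P,c))
to(.5705,-.058,.042,yaw=126); state()
E
```

```text
steel_ball 0.73 [ 0.566 -0.056  0.043]
black_ball_center 0.7 [ 0.628 -0.024  0.03 ]
ball_tray 0.6 [ 0.6   -0.039  0.012]
(array([ 0.5721, -0.0581,  0.0274]), 1389, np.float64(0.0005))
(array([ 0.64  , -0.0086,  0.0267]), 66, np.float64(0.0003))
at [0.5204 0.0204 0.1822] yaw 125.7 tool d mm [  5.  -93.  140.2]
roll -0.006
{'time': 9.45, 'q': [0.039, 0.002, -0.055, 1.514, -0.0, -0.583], 'position': [0.52, 0.02, 0.182], 'tcp_rot': [-0.306, 0.952, 0.0, -0.0], 'force': [-0.16, 0.246, -0.145], 'width': 0.077, 'grip_force': 0.0}
```

View pics/w6.png

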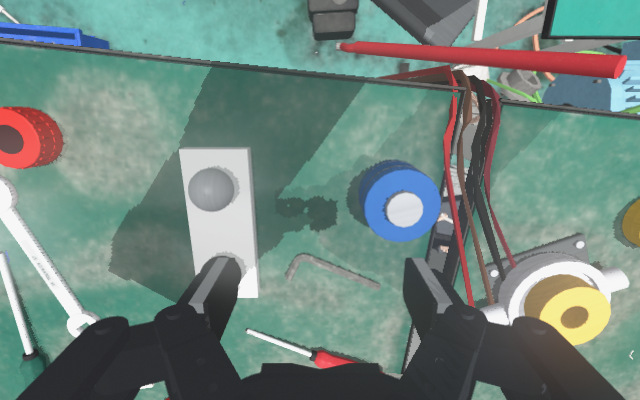

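Steel ball at (211,188) in the white tray, black ball at (228,265) mostly hidden by the finger. Centre fits (0.572,-0.058).

Request:
jog_arm(
  plan=[
    {"hand":0.9,"x":4,"y":-33,"z":0,"roll":0},
    {"hand":0.9,"x":0,"y":-35,"z":0,"roll":0},
    {"hand":0.9,"x":0,"y":-26,"z":0,"roll":0},
    {"hand":0.9,"x":0,"y":0,"z":0,"roll":0},
    {"hand":0.9,"x":0,"y":0,"z":0,"roll":0},
  ],
)

```text
time: 9.95
position: [0.572, -0.0581, 0.1819]
tcp_rot: [-0.307, 0.952, 0.0, -0.0]
force: [0.2, 0.8, 0.0]
width: 0.077
grip_force: 0.0
```

```bash
python3 - <<'E'
from h import *
p=ctrl.get_image("wrist"); save(p,"w7.png"); P=cloud(p)
for c in((.571,-.058,.029),(.638,-.009,.029)): print(sphere(P,c))
to(.572,-.058,.041,yaw=126)
E
```

```text
(array([ 0.5725, -0.0581,  0.0273]), 1342, np.float64(0.0005))
(array([ 0.6404, -0.0087,  0.0274]), 1058, np.float64(0.0005))
at [ 0.5718 -0.0575  0.1821] yaw 125.8 tool d mm [ 1.000e-01 -6.000e-01  1.411e+02]
roll -0.003
```

Request:
jog_arm(
  plan=[
    {"hand":0.9,"x":0,"y":0,"z":35,"roll":0},
    {"hand":0.9,"x":0,"y":0,"z":35,"roll":0},
    {"hand":0.9,"x":0,"y":0,"z":30,"roll":0},
    {"hand":0.9,"x":0,"y":0,"z":25,"roll":0},
    {"hand":0.9,"x":0,"y":0,"z":15,"roll":0},
    {"hand":0.9,"x":0,"y":0,"z":0.5,"roll":0},
    {"hand":0.3,"x":0,"y":0,"z":0,"roll":0},
    {"hand":0.3,"x":0,"y":0,"z":0,"roll":0},
    {"hand":0.3,"x":0,"y":0,"z":0,"roll":0},
    {"hand":0.3,"x":0,"y":0,"z":0,"roll":0},
    {"hand":0.3,"x":0,"y":0,"z":0,"roll":0},
    {"hand":0.3,"x":0,"y":0,"z":0,"roll":0},
    {"hand":0.3,"x":0,"y":0,"z":0,"roll":0},
    {"hand":0.3,"x":0,"y":0,"z":0,"roll":0},
  ],
  newtons=40,
)

```text
time: 11.4
position: [0.5731, -0.0579, 0.0435]
tcp_rot: [-0.308, 0.951, -0.001, 0.001]
force: [-0.1, -0.7, 6.1]
width: 0.0358
grip_force: 39.3
```

Request:
jog_arm(
  plan=[
    {"hand":0.3,"x":0,"y":0,"z":-5,"roll":0},
    {"hand":0.3,"x":0,"y":0,"z":-10,"roll":0},
    {"hand":0.3,"x":0,"y":0,"z":-25,"roll":0},
    {"hand":0.3,"x":0,"y":0,"z":-35,"roll":0},
    {"hand":0.3,"x":0,"y":0,"z":-35,"roll":0},
    {"hand":0.3,"x":0,"y":0,"z":-30,"roll":0},
    {"hand":0.3,"x":0,"y":0,"z":0,"roll":0},
  ],
)

```text
time: 12.1
position: [0.5736, -0.0578, 0.1873]
tcp_rot: [-0.308, 0.951, -0.001, 0.003]
force: [-0.4, 0.4, -1.5]
width: 0.0356
grip_force: 40.2
```

```bash
python3 - <<'E'
from h import *
p=ctrl.get_image("wrist"); save(p,"w8.png"); P=cloud(p)
s=ctrl.state(); t=np.array(s["position"]); M=R.from_quat(s["tcp_rot"]).as_matrix()
b=sphere(P,t-[0,0,.012],lo=.1); print(b, "ball in tool",((b[0]-t)@M).round(4)); print(sphere(P,(.64,-.0087,.029)))
to(.4746,.2722); state()
E
```

```text
(array([ 0.5727, -0.0577,  0.1708]), 6356, np.float64(0.0011)) ball in tool [0.0002 0.0003 0.0138]
(array([ 0.64  , -0.0087,  0.029 ]), 0, np.float64(nan))
at [ 0.573  -0.0578  0.1846] yaw 125.9 tool d mm [-113.7  325.    -0.5]
{'time': 12.15, 'q': [-0.101, 0.13, 0.084, 1.521, 0.0, -0.727], 'position': [0.573, -0.058, 0.185], 'tcp_rot': [-0.308, 0.951, -0.001, 0.002], 'force': [0.722, -0.11, -2.534], 'width': 0.036, 'grip_force': 40.236}h.py:46: RuntimeWarning: invalid value encountered in scalar divide
  f=least_squares(lambda x:np.linalg.norm(q-x,axis=1)-r,c,loss="soft_l1",f_scale=.001); return f.x.round(4),len(q),np.sqrt(f.cost*2/len(q)).round(4)
```

View pics/w8.png

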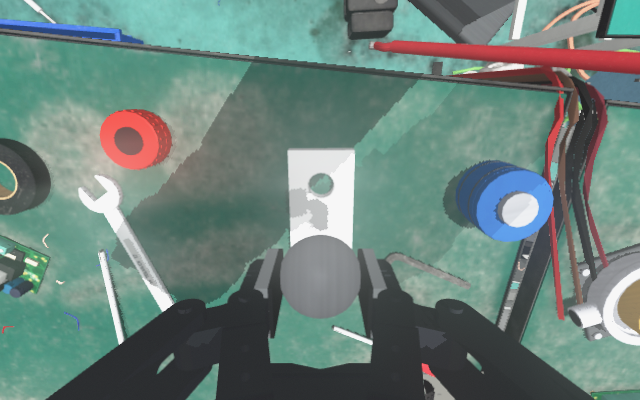

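Ball held centred at (320,277), empty dimple at (320,183). Carry it above the ring.

Request:
jog_arm(
  plan=[
    {"hand":0.3,"x":0,"y":20,"z":0,"roll":0},
    {"hand":0.3,"x":0,"y":35,"z":0,"roll":0},
    {"hand":0.3,"x":-5,"y":35,"z":0,"roll":0},
    {"hand":0.3,"x":-15,"y":35,"z":0,"roll":0},
    {"hand":0.3,"x":-15,"y":35,"z":0,"roll":0},
    {"hand":0.3,"x":-15,"y":35,"z":0,"roll":0},
    {"hand":0.3,"x":-15,"y":35,"z":0,"roll":0},
    {"hand":0.3,"x":-15,"y":35,"z":0,"roll":0},
    {"hand":0.3,"x":-15,"y":30,"z":0,"roll":0},
    {"hand":0.3,"x":-14,"y":20,"z":0,"roll":0},
    {"hand":0.3,"x":-5,"y":10,"z":0,"roll":0},
    {"hand":0.3,"x":0,"y":0,"z":0,"roll":0},
    {"hand":0.3,"x":0,"y":0,"z":0,"roll":0},
  ],
)

```text
time: 13.45
position: [0.4738, 0.2717, 0.1813]
tcp_rot: [-0.308, 0.951, -0.0, -0.001]
force: [1.2, 0.1, -1.4]
width: 0.0353
grip_force: 40.3
```

```bash
python3 - <<'E'
from h import *
p=ctrl.get_image("wrist"); save(p,"w9.png"); P=cloud(p)
s=ctrl.state(); t=np.array(s["position"]); M=R.from_quat(s["tcp_rot"]).as_matrix()
b=sphere(P,t-[0,0,.012],lo=.1); print(b, "ball in tool",((b[0]-t)@M).round(4))
print("ring",circ(P,(.4746,.2722),.038,.042,.053))
for i in range(2): to(.4746,.2722,.079); p=ctrl.get_image("top")
print("ring top",circ(cloud(p),(.4746,.2722),.038,.042,.053))
E
```

```text
(array([0.4729, 0.2717, 0.1648]), 6526, np.float64(0.0013)) ball in tool [0.0007 0.0009 0.0167]
ring ([0.475, 0.2726, 0.0321, 0.0469, 0.4732, 0.2714], 3898)
at [0.474  0.2714 0.1815] yaw 125.8 tool d mm [ -1.    0.3 102.5]
at [0.4741 0.2713 0.1816] yaw 125.8 tool d mm [ -0.9   0.5 102.6]
ring top ([0.4748, 0.2688, 0.0313, 0.0475, 0.4711, 0.2565], 223)
```

Request:
jog_arm(
  plan=[
    {"hand":0.3,"x":-1.5,"y":0,"z":20,"roll":0},
    {"hand":0.3,"x":0,"y":0,"z":30,"roll":0},
    {"hand":0.3,"x":0,"y":0,"z":25,"roll":0},
    {"hand":0.3,"x":0,"y":0,"z":15,"roll":0},
    {"hand":0.3,"x":0,"y":0,"z":6,"roll":0},
    {"hand":0.3,"x":0,"y":0,"z":4,"roll":0},
    {"hand":0.3,"x":0,"y":0,"z":0,"roll":0},
    {"hand":0.3,"x":0,"y":0,"z":0,"roll":0},
  ],
)

```text
time: 14.4
position: [0.4757, 0.2736, 0.0829]
tcp_rot: [-0.308, 0.951, 0.0, 0.001]
force: [-0.0, -0.1, -0.3]
width: 0.0357
grip_force: 40.3
```

```bash
python3 - <<'E'
from h import *
p=ctrl.get_image("wrist"); save(p,"w10.png"); P=cloud(p)
s=ctrl.state(); t=np.array(s["position"]); M=R.from_quat(s["tcp_rot"]).as_matrix()
b=sphere(P,t-[0,0,.014],lo=.055); print(b, "ball in tool",((b[0]-t)@M).round(4))
print("ring",circ(P,(.4746,.2722),.038,.044,.05)); state()
E
```

```text
(array([0.4748, 0.2737, 0.0664]), 6377, np.float64(0.0011)) ball in tool [0.0007 0.0006 0.0165]
ring ([0.4734, 0.2717, 0.0317, 0.0469, 0.4612, 0.2627], 4574)
{'time': 14.45, 'q': [0.522, 0.086, -0.16, 1.323, 0.0, -0.104], 'position': [0.476, 0.274, 0.083], 'tcp_rot': [-0.308, 0.951, 0.0, 0.001], 'force': [-0.548, 0.372, -0.689], 'width': 0.036, 'grip_force': 40.322}
```

View pics/w10.png

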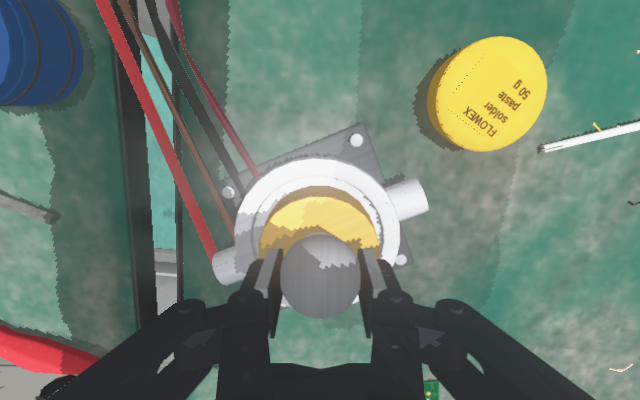

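The ball is about 4 mm above the ring (320,275), centred within 1-2 mm.

Request:
jog_arm(
  plan=[
    {"hand":0.3,"x":1,"y":-0.5,"z":2,"roll":0},
    {"hand":0.3,"x":0,"y":0,"z":1.5,"roll":0},
    {"hand":0.3,"x":0,"y":0,"z":0.5,"roll":0},
    {"hand":0.3,"x":0,"y":0,"z":0,"roll":0},
  ],
)

```text
time: 14.85
position: [0.4749, 0.2725, 0.0782]
tcp_rot: [-0.308, 0.951, 0.0, 0.0]
force: [-0.1, -0.7, 2.1]
width: 0.0356
grip_force: 40.5
```

Request:
jog_arm(
  plan=[
    {"hand":0.45,"x":0,"y":0,"z":0.5,"roll":0},
    {"hand":0.5,"x":0,"y":0,"z":0,"roll":0},
    {"hand":0.6,"x":0,"y":0,"z":0,"roll":0},
    {"hand":0.7,"x":0,"y":0,"z":0,"roll":0},
    {"hand":0.8,"x":0,"y":0,"z":0,"roll":0},
    {"hand":0.9,"x":0,"y":0,"z":-10,"roll":0},
    {"hand":0.9,"x":0,"y":0,"z":-30,"roll":0},
    {"hand":0.9,"x":0,"y":0,"z":-35,"roll":0},
    {"hand":0.9,"x":30,"y":-10,"z":-30,"roll":0},
    {"hand":0.9,"x":40,"y":-30,"z":0,"roll":0},
    {"hand":0.9,"x":0,"y":-35,"z":0,"roll":0},
    {"hand":0.9,"x":0,"y":-35,"z":0,"roll":0},
    {"hand":0.9,"x":0,"y":0,"z":0,"roll":0},
  ],
)

```text
time: 16.15
position: [0.4839, 0.1396, 0.1832]
tcp_rot: [-0.306, 0.952, -0.0, 0.001]
force: [-0.4, 0.5, -0.3]
width: 0.0764
grip_force: 0.0
```

```bash
python3 - <<'E'
from h import *
p=ctrl.get_image("wrist"); save(p,"w11.png"); P=cloud(p); c=(.4746,.2722)
t=ctrl.get_image("top"); T=cloud(t)
for n,A in(("w",P),("t",T)):
  print(n,"ball",sphere(A,(*c,.063),lo=.055),"ring",circ(A,c,.04,.042,.051))
  print("bonnet",circ(A,(.486,.078),.05,.04,.049),circ(A,(.486,.078),.02,.051,.06))
to(.486,.078,.15); state()
E
```

```text
w ball (array([0.4748, 0.273 , 0.0613]), 1037, np.float64(0.0005)) ring ([0.47, 0.2712, 0.0312, 0.0467, 0.4579, 0.2641], 1330)
bonnet ([0.4852, 0.0791, 0.0322, 0.0449, 0.4831, 0.0786], 3865) ([0.4847, 0.079, 0.0152, 0.0529, 0.4847, 0.0788], 1153)
t ball (array([0.475 , 0.2715, 0.063 ]), 31, np.float64(0.0008)) ring ([0.4698, 0.2886, 0.0248, 0.0474, 0.4672, 0.2934], 85)
bonnet ([0.4876, 0.0745, 0.0316, 0.0452, 0.4902, 0.0628], 186) ([0.4876, 0.0732, 0.0129, 0.0535, 0.4877, 0.0712], 48)
at [0.4826 0.1417 0.1829] yaw 125.8 tool d mm [ 34.5 -53.7  32.9]
{'time': 16.25, 'q': [0.285, -0.041, -0.096, 1.515, 0.0, -0.339], 'position': [0.483, 0.142, 0.183], 'tcp_rot': [-0.307, 0.952, 0.0, 0.0], 'force': [-0.951, 0.091, -0.446], 'width': 0.077, 'grip_force': 0.0}
```

Request:
jog_arm(
  plan=[
    {"hand":1,"x":17,"y":-26,"z":0,"roll":0},
    {"hand":1,"x":17,"y":-26,"z":0,"roll":0},
    {"hand":1,"x":0,"y":-1,"z":10,"roll":0},
    {"hand":1,"x":0,"y":0,"z":30,"roll":0},
    {"hand":1,"x":0,"y":0,"z":0,"roll":0},
    {"hand":1,"x":0,"y":0,"z":0,"roll":0},
  ],
)

```text
time: 16.85
position: [0.4854, 0.0802, 0.1424]
tcp_rot: [-0.309, 0.951, 0.0, -0.001]
force: [-0.7, 0.3, 1.3]
width: 0.086
grip_force: 0.0
```

```bash
python3 - <<'E'
from h import *
p=ctrl.get_image("wrist"); save(p,"w12.png"); P=cloud(p)
b=circ(P,(.4855,.079),.05,.04,.049); o=circ(P,(.4855,.079),.022,.051,.06); print(b,o)
to(b[0][0],b[0][1],.042); state()
E
```

```text
([0.4854, 0.079, 0.0321, 0.045, 0.4831, 0.0773], 4608) ([0.4854, 0.0788, 0.0149, 0.053, 0.485, 0.0786], 1377)
at [0.4859 0.0802 0.1432] yaw 125.9 tool d mm [  1.1  -0.7 101.2]
{'time': 16.9, 'q': [0.163, -0.064, -0.194, 1.44, 0.0, -0.464], 'position': [0.486, 0.08, 0.143], 'tcp_rot': [-0.309, 0.951, 0.0, 0.0], 'force': [0.702, 0.057, 0.345], 'width': 0.086, 'grip_force': 0.0}
```

View pics/w12.png

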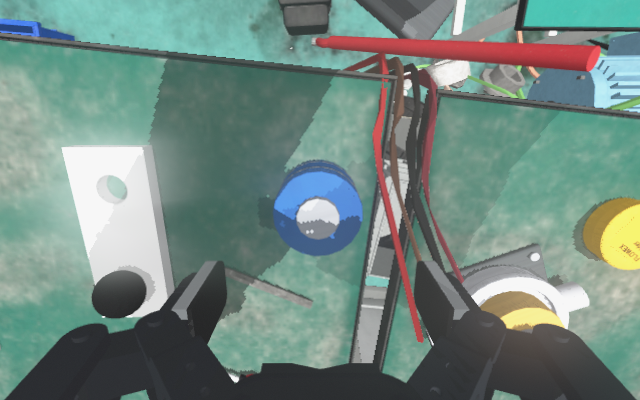

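Bonnet at (318,210) centred between the fingers; black ball (120,292) still in place. Descend and grip.

Request:
jog_arm(
  plan=[
    {"hand":1,"x":1,"y":-0.5,"z":30,"roll":0},
    {"hand":1,"x":0,"y":0,"z":30,"roll":0},
    {"hand":1,"x":0,"y":0,"z":26,"roll":0},
    {"hand":1,"x":0,"y":0,"z":15,"roll":0},
    {"hand":1,"x":0,"y":0,"z":0,"roll":0},
    {"hand":0.5,"x":0,"y":0,"z":0,"roll":0},
    {"hand":0.5,"x":0,"y":0,"z":0,"roll":0},
    {"hand":0.5,"x":0,"y":0,"z":0,"roll":0},
    {"hand":0.5,"x":0,"y":0,"z":0,"roll":0},
    {"hand":0.5,"x":0,"y":0,"z":0,"roll":0},
    {"hand":0.5,"x":0,"y":0,"z":0,"roll":0},
    {"hand":0.5,"x":0,"y":0,"z":-5,"roll":0},
    {"hand":0.5,"x":0,"y":0,"z":-15,"roll":0},
    {"hand":0.5,"x":0,"y":0,"z":-30,"roll":0},
    {"hand":0.5,"x":0,"y":0,"z":-35,"roll":0},
    {"hand":0.5,"x":0,"y":0,"z":-35,"roll":0},
    {"hand":0.5,"x":0,"y":0,"z":-30,"roll":0},
    {"hand":0.5,"x":0,"y":0,"z":0,"roll":0},
  ],
  newtons=50,
)

```text
time: 18.7
position: [0.487, 0.0786, 0.1972]
tcp_rot: [-0.308, 0.951, -0.001, 0.004]
force: [-0.3, -0.1, -2.1]
width: 0.0631
grip_force: 55.6
```

```bash
cat >> h.py <<'E'
def held(P,lo,hi):
    "points of a level top between tool heights lo..hi below TCP, within 40 mm of axis: circle + tilt"
    s=ctrl.state(); t=np.array(s["position"]); M=R.from_quat(s["tcp_rot"]).as_matrix(); Q=(P-t)@M
    q=Q[(np.hypot(Q[...,0],Q[...,1])<.036)&(Q[...,2]>lo)&(Q[...,2]<hi)]
    if len(q)<20: print("none"); return
    print("held circle(tool)",np.round([*cv2.minEnclosingCircle(q[:,:2].astype(np.float32))[0],np.median(q[:,2])],4),len(q))
E
python3 - <<'E'
from h import *
p=ctrl.get_image("wrist"); save(p,"w13.png"); P=cloud(p)
s=ctrl.state(); t=np.array(s["position"]); M=R.from_quat(s["tcp_rot"]).as_matrix(); Q=(P-t)@M
m=(np.hypot(Q[...,0],Q[...,1])<.03)&(Q[...,2]>-.03)&(Q[...,2]<.03)
print(np.histogram(Q[m][:,2],bins=np.arange(-.03,.031,.003)))
b=Q[(np.hypot(Q[...,0],Q[...,1])<.02)&(Q[...,2]>-.03)&(Q[...,2]<-.008)]
if len(b): print("boss",cv2.minEnclosingCircle(b[:,:2].astype(np.float32)),np.median(b[:,2]))
to(.4748,.2728); state()
E
```

```text
(array([   0,    0,    0,    0,    0, 1693, 2323,  259, 9850,  370,    0,
          0,    0,    0,    0,    0,    0,    0,    0,    0]), array([-3.0000000e-02, -2.7000000e-02, -2.4000000e-02, -2.1000000e-02,
       -1.8000000e-02, -1.5000000e-02, -1.2000000e-02, -9.0000000e-03,
       -6.0000000e-03, -3.0000000e-03, -6.9388939e-18,  3.0000000e-03,
        6.0000000e-03,  9.0000000e-03,  1.2000000e-02,  1.5000000e-02,
        1.8000000e-02,  2.1000000e-02,  2.4000000e-02,  2.7000000e-02,
        3.0000000e-02]))
boss ((0.0003360698465257883, 0.0001487826812081039), 0.01571308635175228) -0.011869217153816208
at [0.4865 0.0785 0.1945] yaw 125.9 tool d mm [-1.044e+02  1.643e+02  1.000e-01]
{'time': 18.75, 'q': [0.16, -0.069, -0.1, 1.534, -0.0, -0.466], 'position': [0.486, 0.078, 0.195], 'tcp_rot': [-0.308, 0.951, -0.0, 0.002], 'force': [0.094, 0.38, -2.531], 'width': 0.063, 'grip_force': 55.524}
```

View pics/w13.png

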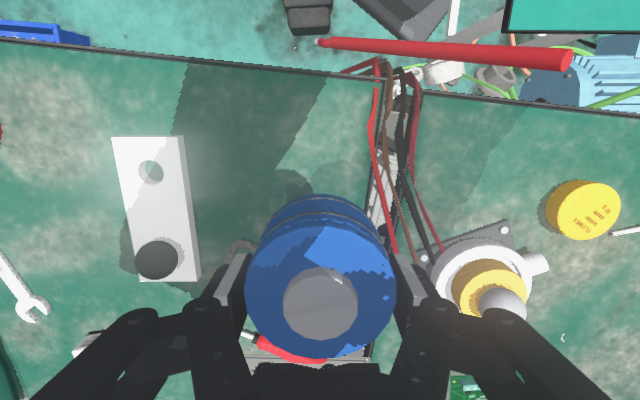

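Bonnet held upright and centred (320,300); ball visible in the ring (500,300). Carry it over.

Request:
jog_arm(
  plan=[
    {"hand":0.5,"x":-12,"y":18,"z":0,"roll":0},
    {"hand":0.5,"x":-20,"y":30,"z":0,"roll":0},
    {"hand":0.5,"x":-20,"y":32,"z":0,"roll":0},
    {"hand":0.5,"x":-20,"y":32,"z":0,"roll":0},
    {"hand":0.5,"x":-20,"y":30,"z":0,"roll":0},
    {"hand":0.5,"x":-10,"y":17,"z":0,"roll":0},
    {"hand":0.5,"x":-2,"y":5,"z":0,"roll":0},
    {"hand":0.5,"x":0,"y":0,"z":0,"roll":0},
    {"hand":0.5,"x":0,"y":0,"z":0,"roll":0},
  ],
)

```text
time: 19.65
position: [0.4735, 0.2713, 0.1909]
tcp_rot: [-0.308, 0.951, -0.0, -0.0]
force: [0.4, -0.2, -1.6]
width: 0.0631
grip_force: 55.5
```

```bash
python3 - <<'E'
from h import *
for i in range(4):
    s=ctrl.get_image("wrist"); to(.4748,.2726,.09)
P=cloud(s); o=circ(P,(.4748,.2726),.02,.2,.217); print("boss",o); print("rim pocket",pocket(P)); print(circ(P,(.4748,.2726),.045,.042,.051))
E
```

```text
at [0.4736 0.2712 0.1912] yaw 125.8 tool d mm [ -1.8   0.5 101.2]
at [0.4737 0.2711 0.1913] yaw 125.8 tool d mm [ -1.8   0.6 101.3]
at [0.4738 0.2712 0.1914] yaw 125.8 tool d mm [ -1.7   0.6 101.4]
at [0.4738 0.2713 0.1914] yaw 125.8 tool d mm [ -1.6   0.5 101.4]
boss ([0.4722, 0.2712, 0.015, 0.2007, 0.472, 0.2709], 3310)
rim pocket (array([0.476, 0.272]), np.float64(2763.0), 4123)
([0.4745, 0.2725, 0.0317, 0.0469, 0.4617, 0.2632], 1708)
```

Request:
jog_arm(
  plan=[
    {"hand":0.5,"x":-1.6,"y":0.3,"z":15,"roll":0},
    {"hand":0.5,"x":0,"y":0,"z":20,"roll":0},
    {"hand":0.5,"x":0,"y":0,"z":20,"roll":0},
    {"hand":0.5,"x":0,"y":0,"z":10,"roll":0},
    {"hand":0.5,"x":0,"y":0,"z":0,"roll":0},
    {"hand":0.5,"x":0,"y":0,"z":0,"roll":0},
  ],
)

```text
time: 20.45
position: [0.4748, 0.2733, 0.1266]
tcp_rot: [-0.308, 0.951, 0.0, 0.0]
force: [-0.3, 0.3, -1.6]
width: 0.0627
grip_force: 55.5
```

```bash
python3 - <<'E'
from h import *
for i in range(3): s=ctrl.get_image("wrist"); to(.4748,.2726,.09)
P=cloud(s); print("boss",circ(P,(.4748,.2726),.02,.13,.15))
E
```

```text
at [0.475  0.2735 0.1271] yaw 125.9 tool d mm [ 0.8 -0.5 37.1]
at [0.4751 0.2736 0.1273] yaw 125.9 tool d mm [ 0.9 -0.6 37.3]
at [0.4752 0.2736 0.1273] yaw 125.9 tool d mm [ 0.9 -0.6 37.3]
boss ([0.4736, 0.2724, 0.0194, 0.1361, 0.4724, 0.2725], 4329)
```

Request:
jog_arm(
  plan=[
    {"hand":0.5,"x":0.5,"y":-0.5,"z":10,"roll":0},
    {"hand":0.5,"x":0,"y":0,"z":10,"roll":0},
    {"hand":0.5,"x":0,"y":0,"z":8,"roll":0},
    {"hand":0.5,"x":0,"y":0,"z":4,"roll":0},
    {"hand":0.5,"x":0,"y":0,"z":2,"roll":0},
    {"hand":0.5,"x":0,"y":0,"z":0,"roll":0},
    {"hand":0.5,"x":0,"y":0,"z":0,"roll":0},
  ],
)

```text
time: 21.3
position: [0.4748, 0.2727, 0.0925]
tcp_rot: [-0.308, 0.951, 0.0, 0.0]
force: [0.4, -0.7, -1.5]
width: 0.0625
grip_force: 55.5
```

Request:
jog_arm(
  plan=[
    {"hand":0.5,"x":0,"y":0,"z":1,"roll":0},
    {"hand":0.5,"x":0,"y":0,"z":1,"roll":0},
    {"hand":0.5,"x":0,"y":0,"z":0.5,"roll":0},
    {"hand":0.5,"x":0,"y":0,"z":0,"roll":0},
  ],
)

```text
time: 21.7
position: [0.4749, 0.2728, 0.0916]
tcp_rot: [-0.308, 0.951, 0.0, 0.001]
force: [-3.7, -2.4, 10.9]
width: 0.0628
grip_force: 56.8
```

Request:
jog_arm(
  plan=[
    {"hand":0.9,"x":0,"y":0,"z":-0.5,"roll":0},
    {"hand":0.9,"x":0,"y":0,"z":0,"roll":0},
    {"hand":0.9,"x":0,"y":0,"z":0,"roll":0},
    {"hand":0.9,"x":0,"y":0,"z":0,"roll":0},
    {"hand":0.9,"x":0,"y":0,"z":-15,"roll":0},
    {"hand":0.9,"x":0,"y":0,"z":-30,"roll":0},
    {"hand":0.9,"x":0,"y":0,"z":-35,"roll":0},
    {"hand":0.9,"x":30,"y":-15,"z":-30,"roll":0},
    {"hand":0.9,"x":30,"y":-35,"z":0,"roll":0},
    {"hand":0.9,"x":15,"y":-35,"z":0,"roll":0},
    {"hand":0.9,"x":0,"y":-40,"z":0,"roll":0},
    {"hand":0.9,"x":0,"y":0,"z":0,"roll":0},
    {"hand":0.9,"x":0,"y":0,"z":0,"roll":0},
  ],
)

```text
time: 23.0
position: [0.4873, 0.1268, 0.2011]
tcp_rot: [-0.307, 0.952, 0.0, 0.0]
force: [0.5, 1.1, -0.1]
width: 0.0768
grip_force: 0.0
```

```bash
cat >> h.py <<'E'
def plane(A,c,r,lo,hi):
    q=A[(np.hypot(A[...,0]-c[0],A[...,1]-c[1])<r)&(A[...,2]>lo)&(A[...,2]<hi)]
    return np.linalg.lstsq(np.c_[q[:,:2]-c,np.ones(len(q))],q[:,2],rcond=None)[0].round(4) if len(q)>9 else None
E
python3 - <<'E'
from h import *
p=ctrl.get_image("wrist"); save(p,"w14.png"); P=cloud(p); c=np.array((.4748,.2726))
T=cloud(ctrl.get_image("top"))
for n,A in(("w",P),("t",T)):
  print(n,"top",circ(A,c,.045,.088,.098),"boss",circ(A,c,.045,.099,.108),"ring",circ(A,c,.045,.042,.05)); print(plane(A,c,.045,.088,.098))
print(circ(P,(.634,-.213),.045,.018,.034),circ(T,(.634,-.213),.045,.018,.034))
to(.634,-.213,.18,yaw=90); state()
E
```

```text
w top ([0.4733, 0.2732, 0.0323, 0.0928, 0.4599, 0.2693], 2127) boss ([0.4731, 0.2727, 0.0151, 0.1008, 0.4703, 0.2718], 730) ring ([0.4619, 0.2584, 0.0254, 0.0457, 0.4618, 0.2476], 222)
[0.0238 0.0102 0.0932]
t top ([0.4743, 0.2733, 0.0321, 0.0934, 0.471, 0.2803], 321) boss ([0.4682, 0.2705, 0.0211, 0.1017, 0.4742, 0.2722], 118) ring None
[ 0.0058 -0.021   0.0935]
None ([0.6333, -0.2137, 0.0261, 0.0252, 0.6334, -0.2127], 309)
at [0.4869 0.1279 0.2008] yaw 125.9 tool d mm [  80.7 -362.4   20.7]
roll 0.626
{'time': 23.1, 'q': [0.257, -0.038, -0.059, 1.55, 0.0, -0.37], 'position': [0.487, 0.128, 0.201], 'tcp_rot': [-0.308, 0.951, 0.0, 0.0], 'force': [0.834, 0.024, -0.971], 'width': 0.077, 'grip_force': 0.0}
```

View pics/w14.png

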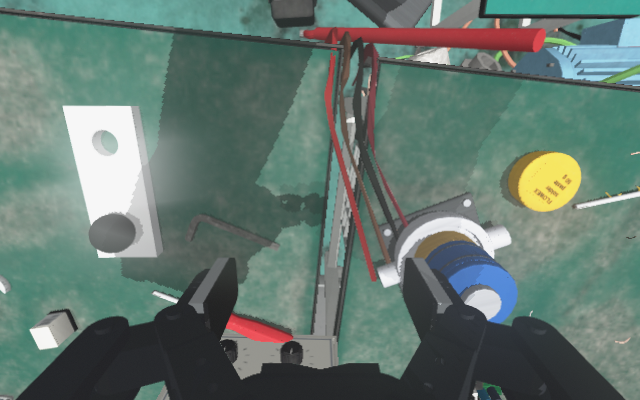

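Bonnet stands on the ring (490,290), its top at 0.0935 and level. Now the cap.

Request:
jog_arm(
  plan=[
    {"hand":0.9,"x":5,"y":-25,"z":0,"roll":0},
    {"hand":0.9,"x":9,"y":-40,"z":0,"roll":0},
    {"hand":0.9,"x":9,"y":-40,"z":0,"roll":0},
    {"hand":0.9,"x":9,"y":-40,"z":0,"roll":0},
    {"hand":0.9,"x":9,"y":-40,"z":0,"roll":0},
    {"hand":0.9,"x":9,"y":-40,"z":0,"roll":0},
    {"hand":0.9,"x":9,"y":-40,"z":0,"roll":0},
    {"hand":0.9,"x":9,"y":-40,"z":10,"roll":0},
    {"hand":0.9,"x":9,"y":-37,"z":20,"roll":0},
    {"hand":0.9,"x":4,"y":-20,"z":20,"roll":0},
    {"hand":0.9,"x":0,"y":0,"z":0,"roll":0},
    {"hand":0.9,"x":0,"y":0,"z":0,"roll":0},
  ],
)

```text
time: 24.3
position: [0.6335, -0.2122, 0.1499]
tcp_rot: [-0.308, 0.951, 0.001, -0.001]
force: [-1.0, 0.8, 1.4]
width: 0.0767
grip_force: 0.0
```

```bash
python3 - <<'E'
from h import *
p=ctrl.get_image("wrist"); save(p,"w15.png"); P=cloud(p)
find(p,["cap"]); b=circ(P,(.634,-.213),.045,.018,.034); print(b); to(b[0][0],b[0][1],.03); state()
q=P[(np.hypot(P[...,0]-.634,P[...,1]+.213)<.08)&(np.hypot(P[...,0]-.634,P[...,1]+.213)>.032)&(P[...,2]>.006)&(P[...,2]<.09)]
print(len(q), q.min(0) if len(q) else "", q.max(0) if len(q) else "")
E
```

```text
cap 0.81 [ 0.632 -0.222  0.025]
([0.6337, -0.2155, 0.0257, 0.025, 0.6324, -0.2161], 3081)
at [ 0.6339 -0.2119  0.1516] yaw 126.0 tool d mm [  2.4  -2.7 121.6]
{'time': 24.4, 'q': [-0.323, 0.36, 0.295, 1.505, 0.0, -0.951], 'position': [0.634, -0.212, 0.152], 'tcp_rot': [-0.309, 0.951, -0.0, 0.001], 'force': [0.092, -0.005, 0.681], 'width': 0.077, 'grip_force': 0.0}
339 [ 0.68606518 -0.23670251  0.00600296] [ 0.71393315 -0.20547645  0.00799966]
```

View pics/w15.png

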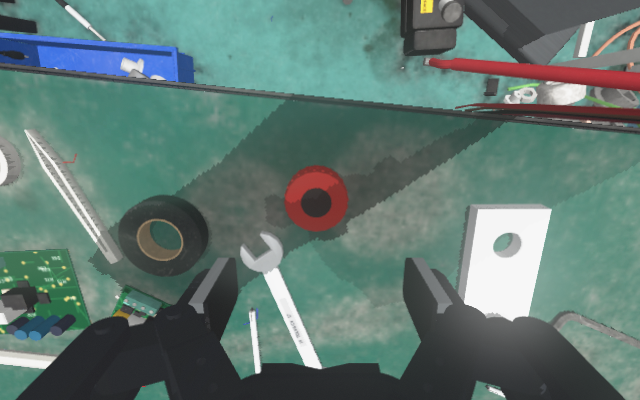

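Cap at (316,200), clear of the wrench head (262,250) and black roll (165,235).

Request:
jog_arm(
  plan=[
    {"hand":0.9,"x":2,"y":-2.3,"z":30,"roll":0},
    {"hand":0.9,"x":0,"y":0,"z":30,"roll":0},
    {"hand":0.9,"x":0,"y":0,"z":0,"roll":0},
    {"hand":0.9,"x":0,"y":0,"z":0,"roll":0},
  ],
)

```text
time: 24.8
position: [0.6335, -0.2155, 0.0918]
tcp_rot: [-0.309, 0.951, -0.0, 0.0]
force: [0.9, 0.9, 0.6]
width: 0.0769
grip_force: 0.0
```

```bash
python3 - <<'E'
from h import *
p=ctrl.get_image("wrist"); P=cloud(p)
b=circ(P,(.634,-.213),.04,.018,.034); print(b); to(b[0][0],b[0][1],.03); state()
E
```

```text
([0.6335, -0.2153, 0.0257, 0.0249, 0.632, -0.2164], 4910)
at [ 0.6341 -0.2158  0.0928] yaw 125.9 tool d mm [ 0.2  0.9 62.8]
{'time': 24.85, 'q': [-0.328, 0.369, 0.194, 1.393, 0.0, -0.955], 'position': [0.634, -0.216, 0.093], 'tcp_rot': [-0.308, 0.951, -0.001, 0.001], 'force': [0.632, -0.239, -0.355], 'width': 0.077, 'grip_force': 0.0}
```

Request:
jog_arm(
  plan=[
    {"hand":0.9,"x":0,"y":0.7,"z":25,"roll":0},
    {"hand":0.9,"x":0,"y":0,"z":22,"roll":0},
    {"hand":0.9,"x":0,"y":0,"z":15,"roll":0},
    {"hand":0.9,"x":0,"y":0,"z":0,"roll":0},
    {"hand":0.4,"x":0,"y":0,"z":0,"roll":0},
    {"hand":0.4,"x":0,"y":0,"z":0,"roll":0},
    {"hand":0.4,"x":0,"y":0,"z":0,"roll":0},
    {"hand":0.4,"x":0,"y":0,"z":0,"roll":0},
    {"hand":0.4,"x":0,"y":0,"z":0,"roll":0},
    {"hand":0.4,"x":0,"y":0,"z":0,"roll":0},
    {"hand":0.4,"x":0,"y":0,"z":0,"roll":0},
    {"hand":0.4,"x":0,"y":0,"z":-5,"roll":0},
    {"hand":0.4,"x":0,"y":0,"z":-15,"roll":0},
    {"hand":0.4,"x":0,"y":0,"z":-30,"roll":0},
    {"hand":0.4,"x":0,"y":0,"z":-40,"roll":0},
    {"hand":0.4,"x":0,"y":0,"z":-40,"roll":0},
    {"hand":0.4,"x":0,"y":0,"z":-40,"roll":0},
    {"hand":0.4,"x":0,"y":0,"z":0,"roll":0},
  ],
  newtons=40,
)

```text
time: 26.65
position: [0.6345, -0.2164, 0.2066]
tcp_rot: [-0.308, 0.951, -0.003, 0.004]
force: [0.6, 0.4, 0.1]
width: 0.0489
grip_force: 41.6
```

```bash
python3 - <<'E'
from h import *
p=ctrl.get_image("wrist"); save(p,"w16.png"); P=cloud(p)
s=ctrl.state(); t=np.array(s["position"]); M=R.from_quat(s["tcp_rot"]).as_matrix(); Q=(P-t)@M
q=Q[(np.hypot(Q[...,0],Q[...,1])<.024)&(Q[...,2]>-.01)&(Q[...,2]<.03)]
print(np.histogram(q[:,2],bins=np.arange(-.01,.031,.002)))
k=q[q[:,2]<np.percentile(q[:,2],20)+.004]; print(cv2.minEnclosingCircle(k[:,:2].astype(np.float32)),np.median(k[:,2]))
print(np.linalg.lstsq(np.c_[k[:,:2],np.ones(len(k))],k[:,2],rcond=None)[0])
to(.4743,.2730); state()
E
```

```text
(array([  10,    5,    8,    7,   18, 4901, 3642,  113,   67,   38,   50,
         53,   47,   28,   99,   50,   37,   42,   25,    0]), array([-0.01 , -0.008, -0.006, -0.004, -0.002,  0.   ,  0.002,  0.004,
        0.006,  0.008,  0.01 ,  0.012,  0.014,  0.016,  0.018,  0.02 ,
        0.022,  0.024,  0.026,  0.028,  0.03 ]))
((3.23939930240158e-05, 1.834519935073331e-05), 0.02405073679983616) 0.0018904380980276688
[0.00893856 0.00580171 0.00186933]
at [ 0.634  -0.2163  0.2031] yaw 125.9 tool d mm [-157.3  490.    -2.1]
{'time': 26.7, 'q': [-0.329, 0.365, 0.402, 1.601, -0.0, -0.955], 'position': [0.634, -0.216, 0.203], 'tcp_rot': [-0.308, 0.951, -0.002, 0.003], 'force': [0.682, 0.384, -1.143], 'width': 0.048, 'grip_force': 41.6}
```

View pics/w16.png

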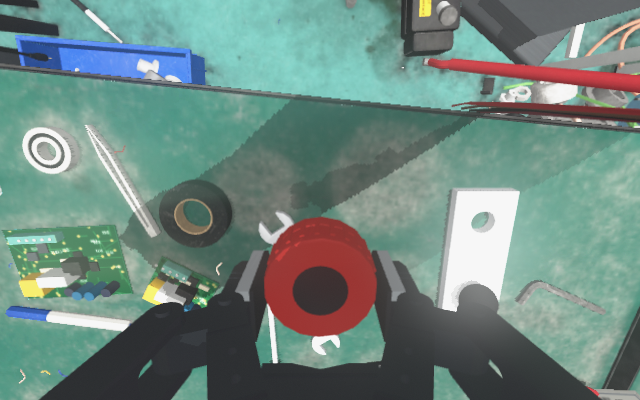

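Cap held upright and centred (320,285). Carry it over the bonnet.

Request:
jog_arm(
  plan=[
    {"hand":0.4,"x":0,"y":20,"z":0,"roll":0},
    {"hand":0.4,"x":-10,"y":38,"z":0,"roll":0},
    {"hand":0.4,"x":-13,"y":40,"z":0,"roll":0},
    {"hand":0.4,"x":-13,"y":40,"z":0,"roll":0},
    {"hand":0.4,"x":-13,"y":40,"z":0,"roll":0},
    {"hand":0.4,"x":-13,"y":40,"z":0,"roll":0},
    {"hand":0.4,"x":-13,"y":40,"z":0,"roll":0},
    {"hand":0.4,"x":-13,"y":40,"z":0,"roll":0},
    {"hand":0.4,"x":-13,"y":40,"z":0,"roll":0},
    {"hand":0.4,"x":-13,"y":40,"z":0,"roll":0},
    {"hand":0.4,"x":-13,"y":40,"z":0,"roll":0},
    {"hand":0.4,"x":-13,"y":35,"z":0,"roll":0},
    {"hand":0.4,"x":-12,"y":25,"z":0,"roll":0},
    {"hand":0.4,"x":-5,"y":12,"z":0,"roll":0},
    {"hand":0.4,"x":0,"y":0,"z":0,"roll":0},
    {"hand":0.4,"x":0,"y":0,"z":0,"roll":0},
  ],
)

```text
time: 28.3
position: [0.4729, 0.2725, 0.1979]
tcp_rot: [-0.308, 0.951, -0.0, -0.0]
force: [0.0, -0.5, -1.2]
width: 0.0484
grip_force: 41.7
```

```bash
python3 - <<'E'
from h import *
for i in range(4): s=ctrl.get_image("wrist"); to(.4743,.2730,.122)
P=cloud(s); c=(.4745,.2728); z=ctrl.state()["position"][2]
print("cap",circ(P,c,.03,z-.006,z+.004),"bonnet",circ(P,c,.045,.088,.098))
E
```

```text
at [0.4731 0.2722 0.1981] yaw 125.8 tool d mm [-1.5 -0.  76.1]
at [0.4732 0.2721 0.1982] yaw 125.8 tool d mm [-1.4  0.1 76.2]
at [0.4733 0.272  0.1983] yaw 125.8 tool d mm [-1.4  0.2 76.3]
at [0.4733 0.2722 0.1983] yaw 125.8 tool d mm [-1.3  0.1 76.3]
cap ([0.4715, 0.2706, 0.0286, 0.1935, 0.4719, 0.2719], 7760) bonnet ([0.4741, 0.2731, 0.0321, 0.093, 0.4641, 0.2658], 3030)
```

Request:
jog_arm(
  plan=[
    {"hand":0.4,"x":-1.3,"y":0,"z":20,"roll":0},
    {"hand":0.4,"x":0,"y":0,"z":25,"roll":0},
    {"hand":0.4,"x":0,"y":0,"z":15,"roll":0},
    {"hand":0.4,"x":0,"y":0,"z":0,"roll":0},
    {"hand":0.4,"x":0,"y":0,"z":0,"roll":0},
  ],
)

```text
time: 29.0
position: [0.4741, 0.2737, 0.1389]
tcp_rot: [-0.308, 0.951, -0.0, 0.0]
force: [0.0, -0.1, 0.4]
width: 0.0486
grip_force: 41.7
```

```bash
python3 - <<'E'
from h import *
for i in range(2): s=ctrl.get_image("wrist"); to(.4743,.2730,.122)
save(s,"w17.png")
E
```

```text
at [0.4744 0.274  0.1394] yaw 125.9 tool d mm [ 0.7 -0.7 17.4]
at [0.4745 0.2741 0.1396] yaw 125.9 tool d mm [ 0.9 -0.7 17.6]
```

Request:
jog_arm(
  plan=[
    {"hand":0.4,"x":0.5,"y":-0.6,"z":6,"roll":0},
    {"hand":0.4,"x":0,"y":0,"z":5,"roll":0},
    {"hand":0.4,"x":0,"y":0,"z":3,"roll":0},
    {"hand":0.4,"x":0,"y":0,"z":0,"roll":0},
    {"hand":0.4,"x":0,"y":0,"z":0,"roll":0},
  ],
)

```text
time: 29.6
position: [0.474, 0.2732, 0.1245]
tcp_rot: [-0.308, 0.951, 0.0, 0.0]
force: [-0.3, -0.1, 1.8]
width: 0.0486
grip_force: 41.9
```

Request:
jog_arm(
  plan=[
    {"hand":0.4,"x":0,"y":0,"z":1,"roll":0},
    {"hand":0.4,"x":0,"y":0,"z":0.5,"roll":0},
    {"hand":0.4,"x":0,"y":0,"z":0,"roll":0},
  ],
)

```text
time: 29.9
position: [0.4741, 0.2733, 0.1244]
tcp_rot: [-0.308, 0.951, 0.0, 0.001]
force: [-4.7, -1.5, 11.8]
width: 0.0485
grip_force: 43.0
```

Firm contact on the bell. Release and back off toward the robot.

Request:
jog_arm(
  plan=[
    {"hand":0.8,"x":0,"y":0,"z":-0.5,"roll":0},
    {"hand":0.8,"x":0,"y":0,"z":0,"roll":0},
    {"hand":0.8,"x":0,"y":0,"z":0,"roll":0},
    {"hand":0.8,"x":0,"y":0,"z":0,"roll":0},
    {"hand":0.8,"x":0,"y":0,"z":-15,"roll":0},
    {"hand":0.8,"x":0,"y":0,"z":-30,"roll":0},
    {"hand":0.8,"x":0,"y":0,"z":-30,"roll":0},
    {"hand":0.8,"x":30,"y":-15,"z":-20,"roll":0},
    {"hand":0.8,"x":30,"y":-35,"z":0,"roll":0},
    {"hand":0.8,"x":20,"y":-35,"z":0,"roll":0},
    {"hand":0.8,"x":0,"y":-40,"z":0,"roll":0},
    {"hand":0.8,"x":0,"y":0,"z":0,"roll":0},
    {"hand":0.8,"x":0,"y":0,"z":0,"roll":0},
  ],
)

```text
time: 31.2
position: [0.4827, 0.1244, 0.2191]
tcp_rot: [-0.307, 0.952, 0.0, 0.0]
force: [0.0, 0.4, -0.8]
width: 0.0685
grip_force: 0.0
```

```bash
python3 - <<'E'
from h import *
p=ctrl.get_image("wrist"); save(p,"w18.png"); P=cloud(p); c=np.array((.4743,.2730))
t=ctrl.get_image("top"); T=cloud(t)
for n,A in(("w",P),("t",T)):
  print(n,"cap",circ(A,c,.045,.108,.128),"bell",circ(A,c,.045,.088,.098),plane(A,c,.024,.112,.126))
print("black",sphere(T,(.64,-.0087,.029)),sphere(P,(.64,-.0087,.029)))
a=t["img"][160:320,180:440]; a=cv2.resize(a,None,fx=1.5,fy=1.5); im=np.vstack([p["img"],np.pad(a,((0,0),(0,640-a.shape[1]),(0,0)))])[:600]
cv2.imwrite("pics/fin.png",im[:,:,::-1]); state()
E
```

```text
w cap ([0.4676, 0.2703, 0.0239, 0.1176, 0.4641, 0.266], 1829) bell ([0.4637, 0.2675, 0.0294, 0.0928, 0.4577, 0.257], 932) [0.0256 0.057  0.1193]
t cap ([0.4748, 0.2739, 0.0258, 0.1196, 0.4728, 0.2758], 335) bell ([0.4737, 0.2731, 0.032, 0.0936, 0.4552, 0.276], 73) [ 0.018  -0.0094  0.12  ]
black (array([ 0.6406, -0.0095,  0.0283]), 154, np.float64(0.0012)) (array([ 0.6399, -0.0083,  0.0275]), 1010, np.float64(0.0006))
{'time': 31.3, 'q': [0.254, -0.048, -0.034, 1.585, 0.0, -0.372], 'position': [0.482, 0.125, 0.219], 'tcp_rot': [-0.308, 0.951, 0.0, 0.0], 'force': [-1.054, -0.001, 0.349], 'width': 0.068, 'grip_force': 0.0}
```

View pics/fin.png

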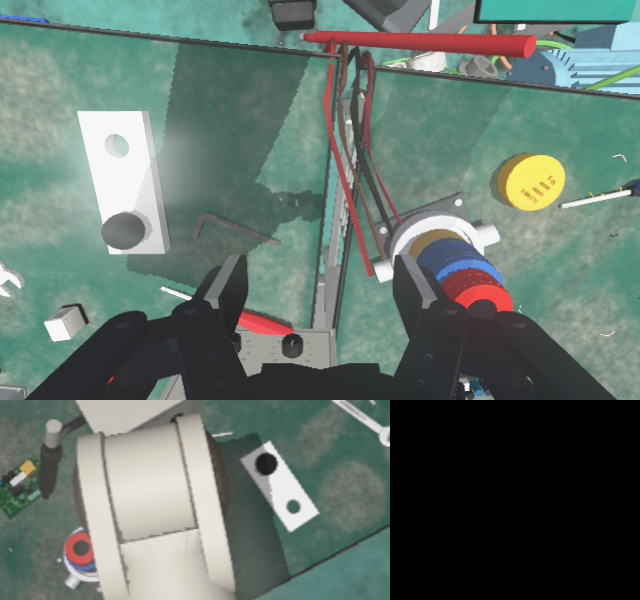

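The stack (body, ring, bonnet, cap) is upright at (470,270) with the cap top at 0.120, as it should be; the black ball is still in its dimple (123,230), and the arm is clear. Handing in.

```bash
python3 -c "
from plant import ctrl
print(ctrl.finish_job())"
```

```text
the job is handed in; nothing more can be done
None
```

I assembled the check valve (ring, steel ball, bonnet, cap) and handed it in at about 31 s. My last camera check showed the stack upright and the black ball still in its dimple, but the hand-in returned no verdict.

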